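# Snap the filter cover shut on the loaded respirator blower

### The job

Two respirator blower units stand on the spraying bench with their orange covers open. Press down the cover of the unit that has the pink filter in it until its catch snaps and holds it fully shut; leave the cover of the empty unit standing open.

Things in the scene. Friction and masses are not known exactly. Their poses are not given: they have to be found in the camera images.
- full_cover (a joint): Angle of the orange cover of the unit (grey box, 170 x 136 x 55 mm, fixed) that holds the round pink filter: 0 = shut on a solid stop, growing as it opens upward (starts 0.8 to 1.05 rad). A light spring lifts it again if let go too soon; over the last 6 degrees its nose snaps past a black sprung catch at the middle of its free edge, which takes about 8 N on the thumb pad.
- full_cover_pad (a point): Top centre of the black ribbed thumb pad (36 mm in x, 50 mm in y, 8 mm proud) on the outside of that cover (124 mm wide). x points from hinge to free edge, y along the hinge, z out of the outer face. The hinge line lies 95 mm back (-x) and 16 mm down (-z), the free edge 35 to 40 mm ahead. Shut, this point is 72 mm above the bench, z upright; the catch's top is then 6 mm lower.
- bare_cover (a joint): Angle of the cover of the other, identical unit, whose pocket is empty (black floor with a steel grille, no pink filter): 0 = shut, starts open at 0.8 to 1.05 rad. It is to stay open.
- bare_cover_pad (a point): Top centre of the thumb pad on the empty unit's cover, axes and offsets as for the other. The two units stand side by side, 280 to 460 mm apart; which one is on the left varies, and each is turned by up to 0.5 rad.
There are look-alikes about, which are no part of the job. Leave any purple look-alike of the part that bears full_cover alone.

How it is judged:
By the outcome, as a careful person would: the job done as asked, in the order asked, and still so for the second after the job is handed in, with the robot touching nothing.
It also fails if it takes over 32 s, if anything falls off the work surface, if the arm or the gripper's body presses on something with over 40 N, if the wrist force passes 120 N, or if a joint passes its speed limit or range.

### The arm

A 6-joint arm with a two-finger parallel gripper is mounted at the origin on the work surface. World frame = base frame: x ahead of the robot, y to its left, z up, the work surface at z = 0. Lengths are in mm, angles in rad, forces in N, time in s.
With the tool pointing down it reaches from about 350 to 875 mm from the base axis. Payload 4.2 kg.
Tool frame: the origin (TCP) lies midway between the tips of the shut fingers; the grasp point (between the pads) lies 19 mm behind it (arm.grip_depth is the distance from the TCP to the grasp point, in mm); z points along the fingers, x is the direction in which the jaws open and shut, and the axes are right-handed (so a half turn about z gives the same grasp; the last joint's range is limited). The gripper opens to 85 mm and grips with 20 to 120 N. Pads are 22 mm wide; open, the fingers measure 114 mm over their backs; the gripper's body (76 mm by 85 mm) begins 54 mm behind the grasp point. The pads swing forward as they close: fully open they stand 13 mm farther back than shut.
Start: joints at [-0.909, 0.385, 0.008, 0, -1.194, -0.259], TCP at [245.01, -574.951, 231.312] pointing down, gripper open.
Joint ranges: [-3.14, 3.14], [-1.21, 2.06], [-1.07, 1.41], [-3.16, 2.05], [-2.99, -0.16], [-3.1, 3.1]. Speed limits (rad/s): [2.79, 2.79, 3.14, 3.14, 3.14, 3.14].

### API

Orientations are given as a unit quaternion [x, y, z, w].
In Python, from bench import arm, eyes, find_in, silhouettes gives the robot as it stands. The module is installed in compiled form; this text tells all that it offers.
- The arm moves only by the tool play_rows, never from a script. Its arguments are lists of equal length, an entry for each row: "offset": the shift along the world's x, y, z in mm, a list of three; "turn": the turn about the world's z in rad. In form: {"offset": [[x, y, z], ...], "turn": [turn, ...]}. A call has 1 to 12 rows; each row shifts and turns the pose as measured when the row begins; what a row does not reach is not made up. A row lasts 1/10 s, in which the tool goes at most 50 mm and 8.59 degrees, less where a joint would pass 70% of its speed; a pose out of reach is approached as far as the arm can. A call is refused whole if a number of a shift passes 50 or a number of a turn 0.15, either way. A call with a gripper value outside its range is refused whole. "grip" is the gripper's target within -1 to 1 (fully open at 1, half-way at 0, shut at -1), set as the call begins (left out, the last holds). The fingers move at their own pace and stop on an object; the grip force is fixed at half the most. Time passes only in rows, so rows that do not move let the fingers close. It gives the time, the measured TCP pose, the force and the opening at its end, in the units of the state.
- arm.read_state(): the state, without advancing time (a new reading comes with each control period).
- eyes.get_image(name): name is "scene" or "top"; returns (picture, depth): 400x640x3 uint8, red, green, blue; 400x640 float32, mm along the optical axis (not along the pixel's ray), 0 where there is no reading.
- eyes.camera_params(name): a dict with "camera_matrix" (3x3 intrinsics, pixels), "camera_from_world" (4x4, takes a point from world to camera coordinates). Camera axes: x right, y down, z forward; pixel columns grow to the right and rows downward; lengths in mm; the calibration is good to about 2 mm. A picture is of the moment at which its call begins. camera_params takes no time and is no camera call.
- arm.job_done(): hands the job in, once; it reports no verdict.
Trained networks look in the newest picture that a camera, given by its name, has taken for a name from the list of things; names that differ only in an ending like _2 or _b are one class to them, and where a whole thing is asked for, a point or a joint stands for the part that bears it (a point fixed in the world has none). Each returns a list of dicts, best first, with "score" (0 to 1); they miss things now and then, are a little off and sometimes report something else, mostly with a low value. They report only what shows in the picture. A call takes as long as a camera call. They do not tell look-alikes from the thing itself.
- find_in(camera, query): "bbox" ([centre column, centre row, width, height] in pixels, round what is visible of it).
- silhouettes(camera, query): "mask" (400x640 bool, what is visible of it) and "bbox" ([centre column, centre row, width, height] in pixels, round what is visible of it).
The state is a dict: "clock": time; "joints": joint angles; "joint_vel": joint speeds; "joint_efforts": joint torques, N m; "position": TCP position; "ee_rot": TCP orientation; "contact_force": force on the tool from outside, world axes, zero at the start; "wrist_torque": the same for the moment, N m; "gripper_width": finger opening in mm.
Only numpy, scipy, OpenCV 4.12 (cv2) and the standard library are available. Lean on these libraries where they do the work, as an engineer would, in place of code of your own. Each camera call takes 0.05 s, during which the arm holds its last target. There are 200 camera calls.

## Working session

There is one attempt and no reset: what is moved stays moved. The work goes in short steps, Python scripts to look and compute and a tool call to move; the robot and the scene stay as the last step left them, time stands still between calls to the robot, and variables do not carry over. Pictures are saved under pics/ and viewed, on a budget of 10 in all, crops included, one or two more only if the job needs it, and the job is handed in when it is done.

Besides the shell and the picture viewer there is one more tool, called after "Call:" in YAML: its name, and indented under it one key for each argument. play_rows: Moves the arm, as the interface text tells. Its arguments: {"type":"object","properties":{"offset":{"type":"array","items":{"type":"array","items":{"type":"number"}}},"turn":{"type":"array","items":{"type":"number"}},"grip":{"type":"number"}},"required":["offset","turn"]}

```bash
mkdir -p pics; cat > h.py <<'E'
import numpy as np, cv2
from bench import arm, eyes, find_in, silhouettes
def cloud(name, depth):
    p=eyes.camera_params(name); K=np.array(p["camera_matrix"]); T=np.linalg.inv(np.array(p["camera_from_world"]))
    v,u=np.mgrid[:400,:640]; c=np.stack([(u-K[0,2])/K[0,0]*depth,(v-K[1,2])/K[1,1]*depth,depth],-1)
    w=c@T[:3,:3].T+T[:3,3]; w[depth==0]=np.nan; return w
E
python3 - <<'E'
from h import *
for n in("scene","top"):
    im,d=eyes.get_image(n); np.savez(f"{n}0.npz",im=im,d=d)
    cv2.imwrite(f"pics/{n}0.png",im[:,:,::-1])
    for q in("full_cover","bare_cover","full_cover_pad"): print(n,q,[(round(x["score"],2),np.round(x["bbox"])) for x in find_in(n,q)])
E
```

```text
scene full_cover [(0.92, array([333., 214.,  57.,  51.])), (0.9, array([412., 195.,  60.,  46.])), (0.57, array([397., 294.,  78.,  64.]))]
scene bare_cover [(0.84, array([232., 155.,  58.,  28.]))]
scene full_cover_pad [(0.98, array([398., 295.,  81.,  66.])), (0.73, array([413., 197.,  63.,  37.])), (0.61, array([337., 214.,  56.,  47.]))]
top full_cover [(0.96, array([250., 279.,  67.,  64.])), (0.81, array([267., 168.,  63.,  52.])), (0.58, array([175., 154.,  66.,  69.]))]
top bare_cover [(0.57, array([437., 153.,  63.,  59.]))]
top full_cover_pad [(0.63, array([174., 155.,  66.,  69.])), (0.62, array([251., 280.,  65.,  65.])), (0.61, array([268., 170.,  60.,  54.]))]
```

View pics/scene0.png

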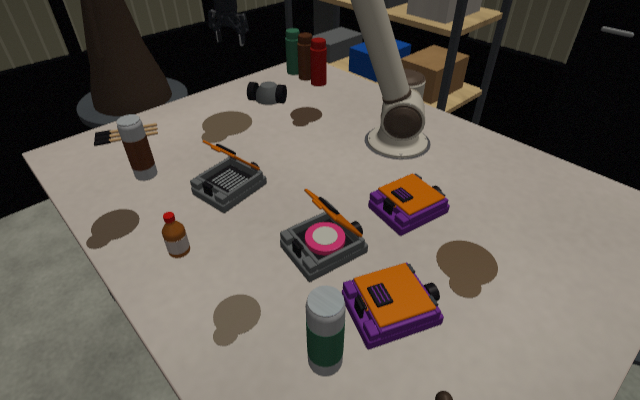

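View pics/top0.png

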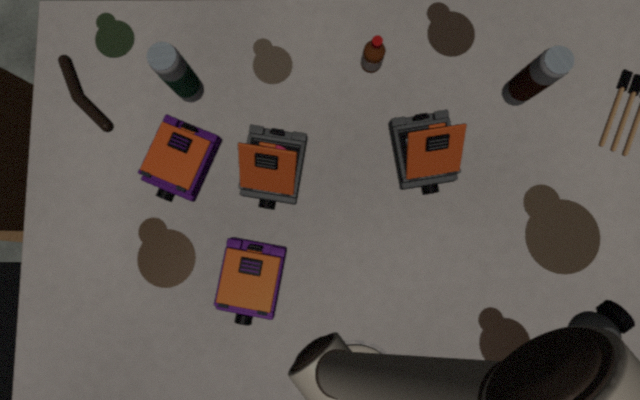

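The scene view shows the pink filter in the grey unit at (325,240). The empty grey unit is at (228,180), and two purple look-alikes are shut. In the top view the full unit is at (272,165), with its hinge toward the robot and its catch at (277,130). Purple neighbours are at (180,158) and (250,280).

```bash
python3 - <<'E'
from h import *
for n,(u0,u1,v0,v1) in {"top":(228,318,115,215),"scene":(270,366,180,285)}.items():
    z=np.load(n+"0.npz"); im=z["im"].astype(int); w=cloud(n,z["d"]); 
    m=np.zeros((400,640),bool); m[v0:v1,u0:u1]=1
    R,G,B=im[...,0],im[...,1],im[...,2]
    o=m&(R>110)&(R-B>70)&(G-B>20)&np.isfinite(w[...,0])
    P=w[o]; c=np.median(P,0)
    for _ in range(4):
        U,S,V=np.linalg.svd(P-P.mean(0),full_matrices=False); nn=V[2]*np.sign(V[2][2]); r=(P-P.mean(0))@nn; P=P[abs(r)<max(3,2*r.std())]
    print(n,"orange",len(P),P.mean(0).round(1),"n",nn.round(3),"std",r.std().round(2),"tilt",np.arccos(nn[2]).round(3),"az",np.arctan2(nn[1],nn[0]).round(3))
    print(" ext",P.min(0).round(),P.max(0).round())
    # body: everything 15..75mm above bench not orange
    b=m&(w[...,2]>35)&(w[...,2]<64)&~o&(abs(R-B)<25)
    q=w[b][:,:2].astype(np.float32); print(" body rect",cv2.minAreaRect(q),len(q))
    mk=(m&(w[...,2]>70)).sum()
    pk=m&(R-G>60)&(B>90)&(B-G>20); print(" pink",pk.sum(),w[pk].mean(0).round(1) if pk.any() else"")
    dark=m&(R+G+B<110)&(abs((w-P.mean(0))@nn)<14)&(w[...,2]>70)
    print(" dark pad",dark.sum(),np.nanmedian(w[dark],0).round(1) if dark.any() else "")
    cv2.imwrite(f"pics/{n}c.png",cv2.resize(z["im"][v0:v1,u0:u1,::-1],None,fx=5,fy=5))
a,b=cv2.imread("pics/topc.png"),cv2.imread("pics/scenec.png");h=500
cv2.imwrite("pics/both.png",np.hstack([cv2.resize(a,(390,500)),cv2.resize(b,(400,500))]))
print(arm.read_state())
E
```

```text
top orange 1549 [494.3 197.2 113.9] n [-0.761  0.127  0.636] std 1.08 tilt 0.882 az 2.976
 ext [450. 135.  66.] [540. 259. 164.]
 body rect ((510.80792236328125, 195.04440307617188), (136.38685607910156, 187.21510314941406), 80.53369140625) 1079
 pink 0 
 dark pad 292 [507.4 193.5 143. ]
scene orange 405 [527.6 242.8 115. ] n [-0.61   0.463  0.643] std 11.43 tilt 0.872 az 2.492
 ext [434. 134.  33.] [578. 362. 162.]
 body rect ((521.2095336914062, 239.52767944335938), (228.07211303710938, 187.39910888671875), 80.66664123535156) 1734
 pink 488 [nan nan nan]
 dark pad 79 [520.3 204.  149. ]
{'clock': 0.4, 'joints': array([-9.09382735e-01,  3.84830115e-01,  7.71612795e-03, -7.09772738e-05,
       -1.19400099e+00, -2.58629292e-01]), 'joint_vel': array([-0.00063207, -0.00288019,  0.00122242,  0.00148116, -0.00048162,
       -0.00048876]), 'joint_efforts': array([-8.39860559e-05, -3.91588318e+01,  1.88327050e+01,  4.18461129e+00,
       -1.51027642e-03, -1.67919865e-07]), 'position': array([ 244.98748336, -574.87314593,  231.15081778]), 'ee_rot': array([ 5.51381301e-01,  8.34253339e-01,  8.21956712e-05, -1.40415157e-04]), 'contact_force': array([-0.26345845,  0.09982637,  0.14725302]), 'wrist_torque': array([0.07028602, 0.03597332, 0.0151692 ]), 'gripper_width': 85.32008618837239}
```

View pics/both.png

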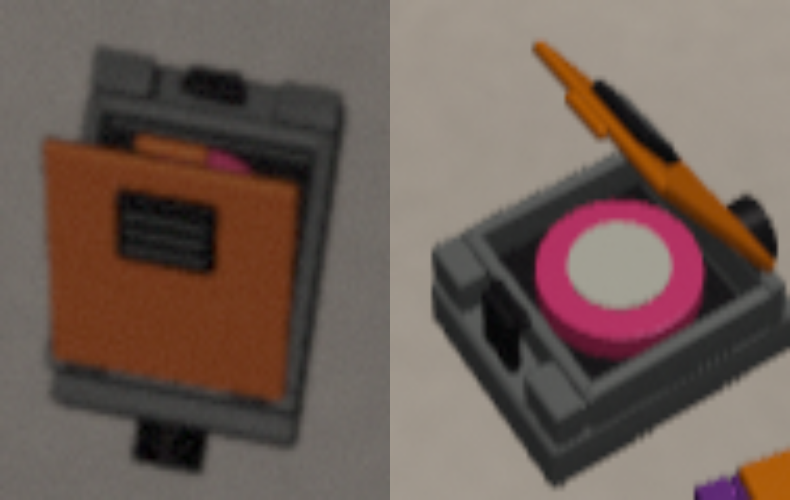

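Call:
play_rows:
  offset:
    - [14, 45, 0]
    - [14, 45, 0]
    - [14, 45, 0]
    - [14, 45, 0]
    - [14, 45, 0]
    - [14, 45, 0]
    - [14, 45, 0]
    - [14, 45, 0]
    - [14, 45, 0]
    - [14, 45, 0]
    - [14, 45, 0]
    - [14, 45, 0]
  turn: [-0.05, -0.05, -0.05, -0.05, -0.05, -0.05, -0.05, -0.05, -0.05, -0.05, -0.05, -0.02]
  grip: -1

```text
clock: 1.6
position: [413.8, -19.7, 231.8]
ee_rot: [0.775, 0.632, 0.003, 0.003]
contact_force: [2.2, -0.5, 0.1]
gripper_width: -0.0
```

Call:
play_rows:
  offset:
    - [15, 43, 0]
    - [15, 43, 0]
    - [15, 43, 0]
    - [15, 43, -10]
    - [15, 43, -10]
    - [0, 0, -10]
    - [0, 0, -10]
    - [0, 0, 0]
  turn: [0.0, 0.0, 0.0, 0.0, 0.0, 0.02, 0.015, 0]

```text
clock: 2.4
position: [491.4, 211.4, 192.1]
ee_rot: [0.76, 0.65, 0.007, 0.004]
contact_force: [0.0, -0.5, 0.0]
gripper_width: 0.2
```

```bash
python3 - <<'E'
from h import *
im,d=eyes.get_image("scene"); a=im[130:300,240:460]
cv2.imwrite("pics/s1.png",cv2.resize(a[:,:,::-1],None,fx=3,fy=3)); s=arm.read_state(); print(s["position"],s["contact_force"])
E
```

```text
[491.75992114 211.32988803 193.01315803] [ 0.13371537 -0.08634926 -0.37034444]
```

View pics/s1.png

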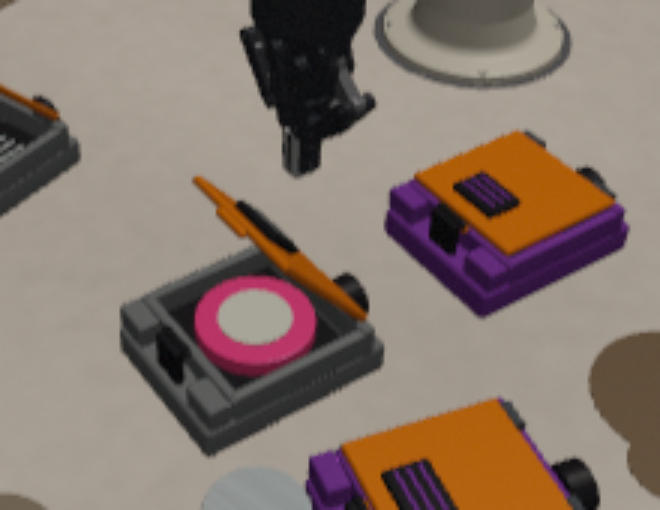

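Call:
play_rows:
  offset:
    - [2, -8, -15]
    - [2, -8, -15]
    - [0, 0, -12]
    - [0, 0, 0]
  turn: [0, 0, 0, 0]

```text
clock: 2.85
position: [496.5, 191.3, 153.9]
ee_rot: [0.762, 0.648, 0.011, 0.004]
contact_force: [-0.4, -0.1, -0.9]
gripper_width: 0.1
```

Call:
play_rows:
  offset:
    - [3, 1, -9]
    - [4, 1, -9]
    - [7, 0, -7]
    - [7, -1, -7]
    - [7, -1, -7]
  turn: [0, 0, 0, 0, 0]

```text
clock: 3.35
position: [527.6, 190.6, 116.5]
ee_rot: [0.762, 0.648, 0.014, 0.005]
contact_force: [-0.4, 0.5, 0.4]
gripper_width: 0.1
```

Call:
play_rows:
  offset:
    - [5, -1, -9]
    - [5, -1, -9]
    - [3, -1, -9]
  turn: [0, 0, 0]

```text
clock: 3.65
position: [543.3, 188.0, 87.2]
ee_rot: [0.762, 0.648, 0.015, 0.005]
contact_force: [-0.4, 0.9, 1.8]
gripper_width: -0.2
```

```bash
python3 - <<'E'
from h import *
im,d=eyes.get_image("scene"); a=im[130:300,240:460]
cv2.imwrite("pics/s2.png",cv2.resize(a[:,:,::-1],None,fx=3,fy=3)); s=arm.read_state(); print(s["position"],s["contact_force"])
E
```

```text
[542.7165822  187.41943197  85.4508134 ] [0.3189652  0.70179583 0.43567725]
```

View pics/s2.png

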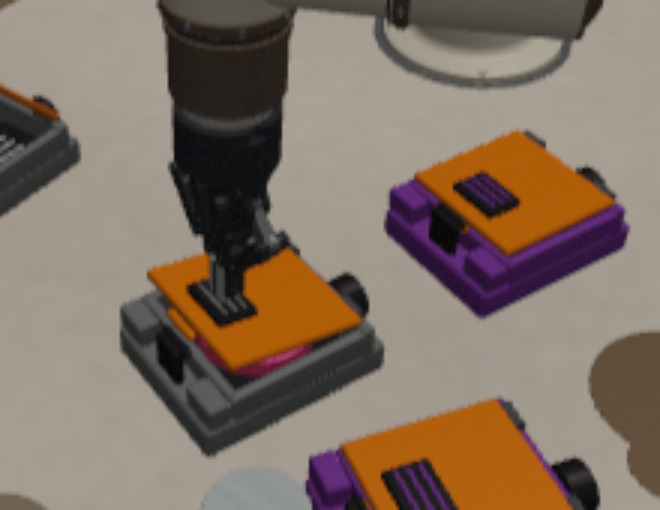

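The fingertip is on the thumb pad at about (230,300) in the crop, and the cover is nearly down. I'll press on.

Call:
play_rows:
  offset:
    - [3, 0, -5]
    - [2, 0, -5]
    - [1, 0, -5]
    - [0, 0, -5]
    - [0, 0, -4]
  turn: [0, 0, 0, 0, 0]

```text
clock: 4.2
position: [548.0, 187.3, 71.9]
ee_rot: [0.76, 0.65, 0.012, 0.006]
contact_force: [-8.5, -2.4, 20.3]
gripper_width: 0.0
```

Call:
play_rows:
  offset:
    - [0, 0, -4]
    - [0, 0, -4]
    - [0, 0, 0]
  turn: [0, 0, 0]

```text
clock: 4.5
position: [548.3, 187.7, 73.4]
ee_rot: [0.759, 0.651, 0.014, 0.008]
contact_force: [-0.2, 0.8, -0.3]
gripper_width: -0.4
```

Call:
play_rows:
  offset:
    - [0, 0, 15]
    - [0, 0, 30]
    - [-20, 0, 40]
    - [-40, 0, 40]
    - [-40, 0, 30]
    - [-40, -20, 0]
    - [0, 0, 0]
  turn: [0, 0, 0, 0, 0, 0, 0]

```text
clock: 5.2
position: [408.3, 166.7, 225.8]
ee_rot: [0.759, 0.651, 0.014, 0.007]
contact_force: [-0.3, 0.4, -0.6]
gripper_width: 0.2
```

```bash
python3 - <<'E'
from h import *
ims=[]
for n,(u0,u1,v0,v1) in {"top":(228,318,115,215),"scene":(180,366,130,285)}.items():
    im,d=eyes.get_image(n); w=cloud(n,d).reshape(400,640,3); ims.append(cv2.resize(im[v0:v1,u0:u1,::-1],(390,500) if n=="top" else (400,333)))
    I=im.astype(int);m=np.zeros((400,640),bool); m[v0:v1,u0:u1]=1
    m&=(I[...,0]>90)&(I[...,0]-I[...,2]>60)&(I[...,1]-I[...,2]>20)&np.isfinite(w[...,0])&(w[...,1]>125)&(w[...,1]<255)&(w[...,0]>455)
    P=w[m]; 
    for _ in range(3):
        nn=np.linalg.svd(P-P.mean(0),full_matrices=False)[2][2]; r=(P-P.mean(0))@nn; P=P[abs(r)<3]
    nn*=np.sign(nn[2])
    print(n,len(P),P.mean(0).round(1),"n",nn.round(3),"z max",P[:,2].max().round(1))
    
ims[1]=cv2.copyMakeBorder(ims[1],0,167,0,0,cv2.BORDER_CONSTANT)
cv2.imwrite("pics/end.png",np.hstack(ims)); s=arm.read_state(); print(s["clock"],s["position"],s["contact_force"])
E
```

```text
top 1124 [535.5 171.2  64.3] n [ 0.001 -0.     1.   ] z max 67.2
scene 1634 [523.7 196.9  62.9] n [-0.001  0.001  1.   ] z max 65.8
5.3 [412.80599001 169.44116545 227.01539401] [ 0.21958081  0.60411508 -0.38734072]
```

View pics/end.png

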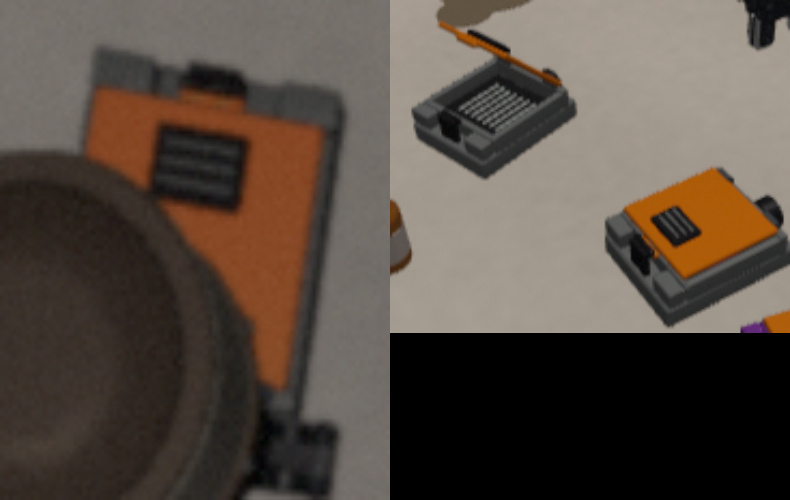

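The full unit's cover lies flat (normal vertical, face at z = 64) with its catch over the nose. The empty unit's cover is still open, and the arm is clear.

```bash
python3 -c "
from bench import arm
print(arm.job_done())"
```

```text
the job is handed in; nothing more can be done
None
```

I pressed the orange cover of the unit with the pink filter shut by its thumb pad, using the closed fingertips, until it reached its stop with about 20 N on the tool. I then moved the arm clear and handed the job in at about 5.3 s.

- **Full unit:** after release, both cameras showed the cover flat. Its outer face was at z of about 63–64 mm, and the catch sat over the nose.
- **Empty unit:** its cover still stood open in the last picture.
- **Look-alikes:** I didn't touch the purple units.

None of the final checks failed. Before pressing, the scene camera's fit of the open cover was poor because another orange cover was in the crop. I aimed with the top camera's fit instead.

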